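Step the cross-slide to its two marks, then draw and hold the index plunger

TASK

Slide the carriage so that the drilled hole in the wooden board stands right under the tip of the fixed pointer and stop there for a full second, then slide it on until the centre of the scribed cross stands under the tip and stop there for a full second, with the index plunger still seated all the while. With the cross left under the tip, grip the plunger's knob, pull it straight up fully to its stop so that its pin is clear of the hole in the index disc, and finish while still holding it there, so that a workmate can turn the disc: do not let go. Leave the can, the wrench and the wood offcut where they are.

Things in the scene. Friction and masses are not known exactly. Their poses are not given: they have to be found in the camera images.
- pointer_tip (a point): tip of the fixed pointer, a thin dark steel needle sloping down towards the robot from an arm on a post beyond the fixture (182 mm high). The tip is 88 mm above the table, 8 mm over the board. From it the needle runs along +x of base (also its own x axis), climbing to 171 mm high in 100 mm, then level to the post 205 mm away. It never moves
- base: dark steel base plate of the cross-slide, 300 x 280 x 18 mm, fixed to the table; origin at the centre of its underside, z up. Its x (away from the robot) and y (to the left) axes are the directions of the two slides
- carriage: grey plate 240 x 240 mm, top at 50 mm, that slides +-50 mm along base x and +-55 mm along base y, both at once, from its middle place over the base's origin; about 4 N dry friction plus 25 N per m/s each way; stays where left; cannot turn or lift. Origin under its centre at table height. It carries a steel index disc (210 mm across, top at 62 mm, ring of small holes), board, handle and plunger
- handle (a point): the carriage's handle: a plain upright round black post, 22 mm in diameter, from 56 to 125 mm above the table, fixed to the carriage near its corner on the robot's side, to the robot's right. The point is on its axis 106 mm above the table, a good height to grip from above. The carriage and both marks move with it
- mark_hole (a point): the first mark: centre of the dark round drilled hole, 16 mm across, in the top of the pale wooden board (125 x 85 x 18 mm, top 80 mm above the table, lying at any angle up to 70 degrees on the disc; it moves with the carriage)
- mark_cross (a point): the second mark: centre of the X-shaped scribed cross, strokes 36 mm long and 4 mm wide, in the top of the same board, 56 mm from the drilled hole
- plunger_knob: black round knob of the index plunger, 28 mm in diameter, 26 mm high; origin at its centre (123 mm above the table when seated), z up. It sits over a 20 mm thick steel sleeve (top at 106 mm) on a dark steel bracket (top at 92 mm) at the disc's rim, at the carriage's corner on the robot's side to the robot's left, and moves with the carriage. Grip it from above round its side
- plunger (a joint): how far the plunger is drawn up, m: 0 seated with its pin in the disc's hole, 0.014 fully drawn against its stop. The pin stands about 9 mm deep in the hole. A spring pulls it back down: 8 N when seated, rising to 14 N fully drawn; it snaps back when let go. Pulling it up needs no turn and no side force
- can: bystander: a closed grey metal can, 64 mm in diameter, 85 mm high, standing on the table to the robot's left; origin at the centre of its underside
- wrench: bystander: a steel open-ended wrench, 170 mm long, lying on the table to the robot's right; origin on its underside, near the middle of its length
- offcut: bystander: a wooden offcut with a tenon, about 135 x 60 x 35 mm, lying on the table to the robot's right; origin at the centre of its main block's underside
Things that resemble listed ones, but are neither listed nor needed, are in the scene too. Of the things that look like the part that bears pointer_tip, take the one that is farthest from the robot's base at the start.

How it is judged:
On the way, in this order (a step that is already met when the one before it is completed fails the run):
1. the drilled hole stands under the pointer tip, the plunger seated (horizontal distance between mark_hole and pointer_tip below 0.005 m and value of joint plunger below 0.003 m), for 0.6 s.
2. the scribed cross stands under the pointer tip, the plunger seated (horizontal distance between mark_cross and pointer_tip below 0.005 m and value of joint plunger below 0.003 m), for 0.6 s.
3. the plunger is drawn fully up by the gripper with the cross under the pointer tip (value of joint plunger above 0.0118 m and contact force between plunger_knob and the fingers above 3 N and horizontal distance between mark_cross and pointer_tip below 0.006 m), for 0.2 s.
At the end, for the whole second after the job is handed in: the plunger is drawn at least 11.8 mm of its 14 mm and still, held by the fingers (more than 3 N on its knob), and the centre of the cross is within 6 mm of the pointer tip horizontally; the robot is still holding (all of step 3 and velocity of joint plunger between -0.01 and 0.01 m/s); the arm keeps its last pose, push and grip.
It fails at once if can pushed more than 20 mm (distance of can from where it was at the start of the episode above 0.02 m).
It fails at once if wrench pushed more than 20 mm (distance of wrench from where it was at the start of the episode above 0.02 m).
It fails at once if offcut pushed more than 20 mm (distance of offcut from where it was at the start of the episode above 0.02 m).
It also fails if it takes over 54 s, if anything falls off the work surface, if the arm or the gripper's body presses on something with over 40 N, if the wrist force passes 120 N, or if a joint passes its speed limit or range.

ROBOT

A 7-joint arm with a two-finger parallel gripper is mounted at the origin on the work surface. World frame = base frame: x ahead of the robot, y to its left, z up, the work surface at z = 0. Lengths are in m, angles in rad, forces in N, time in s.
With the tool pointing down it reaches from about 0.4 to 0.875 m from the base axis. Payload 4.4 kg.
Tool frame: the origin (TCP) lies on the centre line of the jaws, within the pads' length; the fingertips stand manip.nose_length ahead of it and the grasp point (between the pads) lies 8 mm behind it (manip.nose_length is the distance from the TCP to the fingertips, in m); z points along the fingers, y is the line along which they close (so a half turn about z gives the same grasp; the last joint's range is limited). The gripper opens to 85 mm and grips with 20 to 120 N. Pads are 22 mm wide; open, the fingers measure 114 mm over their backs; the gripper's body (76 mm by 85 mm) begins 54 mm behind the grasp point. The pads swing forward as they close: fully open they stand 13 mm farther back than shut.
Start: joints at [-1.372, 0.628, 0.038, 1.517, -0.027, 0.996, -0.02], TCP at [0.17, 0.627, 0.242] pointing down, gripper open.
Joint ranges: [-3.06, 3.06], [-0.37, 2.12], [-1.25, 1.32], [0.18, 2.47], [-1.1, 4.24], [0.23, 1.98], [-2.94, 2.94]. Speed limits (rad/s): [2.57, 2.57, 3.14, 3.14, 3.14, 3.14, 3.14].

INTERFACE

Orientations are given as [roll, pitch, yaw] about the fixed x, y, z axes, in that order (R = Rz(yaw) Ry(pitch) Rx(roll)).
In Python, from cell import manip gives the robot as it stands.
- The arm moves only by the shell command python3 -m creep 'ROWS' [OPENING] [FORCE]. ROWS is JSON, a list of rows, each a list of 2 entries, a list of its own where there are three numbers: the shift along the tool's x, y, z in m, then the turn about the tool's z in rad. In form: [[[dx, dy, dz], roll], ...]. A call has 1 to 8 rows; each row shifts and turns the commanded pose from where the row before left it, along the tool's axes as they then stand; what a row does not reach is not made up. A row lasts 1/10 s, in which the tool goes at most 50 mm and 8.59 degrees, less where a joint would pass 70% of its speed; a pose out of reach is approached as far as the arm can. A call with a gripper value outside its range is refused whole. OPENING is the finger opening in m, from 0 to 0.0854, set as the call begins (- or left out, the last holds). The fingers move at their own pace and stop on an object; FORCE is the grip in N (left out, the last holds). Time passes only in rows, so rows that do not move let the fingers close. It gives the time, the measured TCP pose, the force, the opening and the grip force at its end, in the units of the state.
- manip.state(): the state, without advancing time (a new reading comes with each control period).
- manip.grab_frame(name): name is "scene" or "side" or "wrist"; returns (picture, depth): 420x560x3 uint8, red, green, blue; 420x560 float32, m along the optical axis (not along the pixel's ray), 0 where there is no reading.
- manip.camera_params(name): a dict with "intrinsics" (3x3 intrinsics, pixels), "camera_from_world" (4x4, takes a point from world to camera coordinates); the wrist camera has in their place "T_tool_cam" (4x4, takes a point from camera to tool coordinates, whose origin is the TCP and whose axes are the flange's). Camera axes: x right, y down, z forward; pixel columns grow to the right and rows downward; lengths in m; the calibration is good to about 2 mm. The wrist camera is an equidistant fisheye: a pixel r from the principal point sees the ray r / f radians off the axis. A picture is of the moment at which its call begins: read the wrist's pose just before it. camera_params takes no time and is no camera call.
- manip.job_done(): hands the job in; it is judged then, once.
The state is a dict: "time": time; "q": joint angles; "qvel": joint speeds; "effort": joint torques, N m; "position": TCP position; "eef_rot": TCP orientation; "wrist_force": force on the tool from outside, world axes, zero at the start; "moment": the same for the moment, N m; "opening": opening from 0.0 (shut) to 1.0 (fully open); "grasp_force": force on a finger pad.
Only numpy, scipy, OpenCV 4.12 (cv2) and the standard library are available. Lean on these libraries where they do the work, as an engineer would, in place of code of your own. Each camera call takes 0.05 s, during which the arm holds its last target. There are 200 camera calls.

## Working session

There is one attempt and no reset: what is moved stays moved. The work goes in short steps, Python scripts to look and compute and a shell command to move; the robot and the scene stay as the last step left them, time stands still between calls to the robot, and variables do not carry over. Pictures are saved under pics/ and viewed, at most 10 in all, crops included, and the job is handed in when it is done.

```bash
mkdir -p pics; ls
cat > h.py <<'E'
import numpy as np,cv2
from scipy.spatial.transform import Rotation as R
from cell import manip
def snap(n):
    st=manip.state(); im,d=manip.grab_frame(n); np.savez(f'{n}.npz',im=im,d=d,p=st['position'],r=st['eef_rot'])
    cv2.imwrite(f'pics/{n}_{st["time"]:.2f}.png',im[:,:,::-1]); return im,d
def ray(n,u,v):
    c=manip.camera_params(n);K=c['intrinsics']; K=np.array(K)
    if n!='wrist':
        T=np.linalg.inv(np.array(c['camera_from_world'])); d=np.array([(u-K[0,2])/K[0,0],(v-K[1,2])/K[1,1],1.])
    else:
        z=np.load('wrist.npz'); W=np.eye(4);W[:3,:3]=R.from_euler('xyz',z['r']).as_matrix();W[:3,3]=z['p']
        T=W@np.array(c['T_tool_cam']); a=np.array([(u-K[0,2])/K[0,0],(v-K[1,2])/K[1,1]]); r=np.linalg.norm(a)+1e-12
        d=np.array([*(a/r*np.sin(r)),np.cos(r)])
    return T[:3,3],T[:3,:3]@d
def plane(n,u,v,h):
    o,d=ray(n,u,v); return o+d*(h-o[2])/d[2]
def depthpt(n,u,v):
    z=np.load(n+'.npz')['d'][int(v),int(u)]; o,d=ray(n,u,v); return o+d*z
E
python3 - <<'E'
from h import *
print(manip.state(),manip.nose_length)
for n in('scene','side','wrist'):
    snap(n); print(n,manip.camera_params(n))
a=[cv2.imread(sorted(__import__('glob').glob(f'pics/{n}_*'))[0]) for n in('scene','side')]
E
ls pics
```

```text
pics
{'time': 0.0, 'q': array([-1.37177426,  0.62934708,  0.03843027,  1.51837953, -0.02703096,
        0.99633647, -0.01997968]), 'qvel': array([-0.00109665,  0.00084144, -0.00286437, -0.00035682, -0.00204943,
        0.00022397,  0.00057995]), 'effort': array([ 7.39585848e-04, -5.63405156e+01,  1.22640911e+00, -1.93440181e+01,
        1.10477814e-02,  1.06668868e-02, -9.02143086e-06]), 'position': array([0.16992338, 0.62674963, 0.24138457]), 'eef_rot': array([-3.13963945e+00, -6.47945212e-06,  2.87678324e+00]), 'wrist_force': array([-0.10106444, -0.13951277, -0.31606094]), 'moment': array([0.00512535, 0.02156657, 0.02911412]), 'grasp_force': 0.0, 'opening': 0.9951510996132286} 0.011
scene {'intrinsics': array([[510.48681429,   0.        , 284.73198221],
       [  0.        , 510.48681429, 205.73243484],
       [  0.        ,   0.        ,   1.        ]]), 'camera_from_world': array([[ 0.82725895,  0.56180648, -0.0040129 , -0.43556552],
       [ 0.36408815, -0.54153157, -0.75774888, -0.12221424],
       [-0.42788135,  0.6253935 , -0.65253393,  1.48564739],
       [ 0.        ,  0.  
[... 354 characters left out ...]

       [ 0.11248553,  0.75859004, -0.64178513,  0.89636814],
       [ 0.        ,  0.        ,  0.        ,  1.        ]])}
wrist {'intrinsics': array([[325.1922621 ,   0.        , 273.96167721],
       [  0.        , 325.1922621 , 210.89274742],
       [  0.        ,   0.        ,   1.        ]]), 'T_tool_cam': array([[-5.46979415e-04, -9.52064143e-01, -3.05897970e-01,
         7.77703600e-02],
       [ 9.99999807e-01, -6.10462244e-04,  1.11867051e-04,
        -7.61252965e-04],
       [-2.93243769e-04, -3.05897850e-01,  9.52064294e-01,
        -1.32560010e-01],
       [ 0.00000000e+00,  0.00000000e+00,  0.00000000e+00,
         1.00000000e+00]])}
scene_0.00.png
side_0.05.png
wrist_0.10.png
```

View pics/scene_0.00.png

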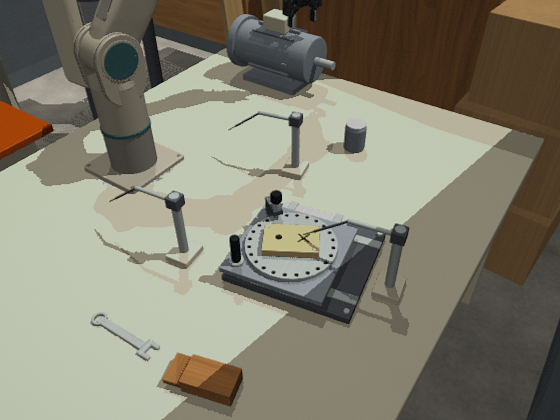

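View pics/side_0.05.png

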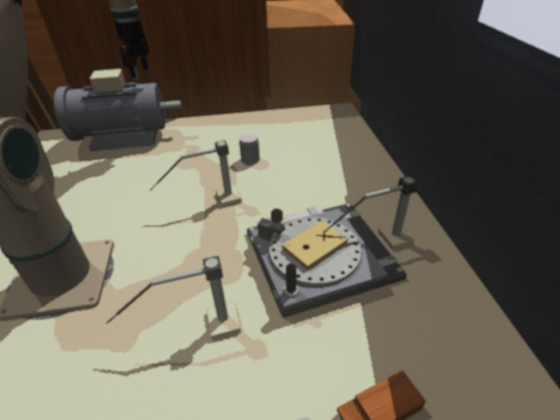

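Three pointers stand in the scene picture, with heads at (175,200), (295,118) and (399,234). In the side picture they are at (212,268), (222,149) and (407,185). The third one stands beyond the fixture, farthest from the robot, so it is the one meant. I'll confirm it in an enlarged crop.

Run:
```python
from h import *
s=np.load('scene.npz')['im'][180:310,215:415];t=np.load('side.npz')['im'][170:300,240:420]
a=cv2.resize(s,(800,520),interpolation=cv2.INTER_CUBIC)
b=cv2.resize(t,None,fx=4,fy=4,interpolation=cv2.INTER_CUBIC)
m=np.vstack([cv2.resize(a[40:360,160:760],(600,320)),np.zeros((4,600,3),np.uint8),cv2.resize(b[:276+0,100:700],(600,276))])
cv2.imwrite('pics/crop1.png',m[:,:,::-1])
for n,uv in (('scene',[(175,200),(295,118),(399,234)]),('side',[(212,268),(222,149),(407,185)])):
    for u,v in uv: print(n,plane(n,u,v,.182).round(3))
```

```text
scene [ 0.383 -0.2    0.182]
scene [0.412 0.218 0.182]
scene [ 0.819 -0.032  0.182]
side [ 0.374 -0.206  0.182]
side [0.409 0.2   0.182]
side [ 0.807 -0.038  0.182]
```

View pics/crop1.png

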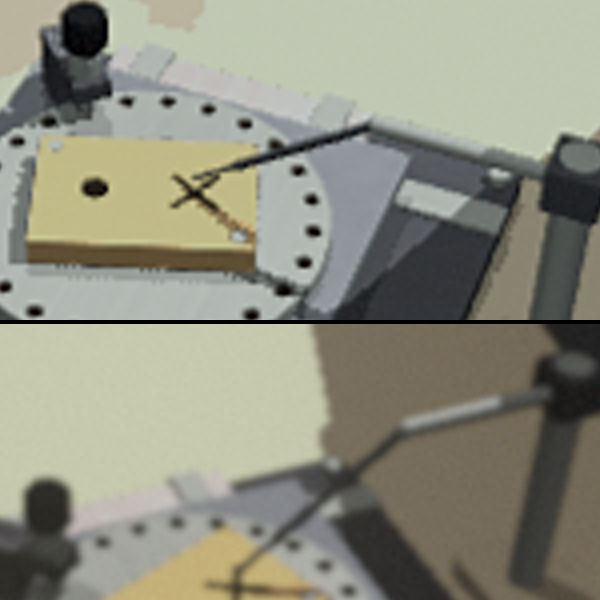

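```bash
cat >> h.py <<'E'
def tri(us,ui):
    A=np.zeros((3,3));b=np.zeros(3);L=[]
    for n,(u,v) in (('scene',us),('side',ui)):
        o,d=ray(n,u,v);d=d/np.linalg.norm(d);P=np.eye(3)-np.outer(d,d);A+=P;b+=P@o;L.append((P,o))
    x=np.linalg.solve(A,b); return x,[np.linalg.norm(P@(x-o)) for P,o in L]
E
python3 - <<'E'
from h import *
print('tip',plane('scene',303.25,234.5,.088),plane('side',324,232.75,.088),tri((303.25,234.5),(324,232.75)))
print('cross',plane('scene',303.25,237.5,.08),plane('side',324.5,236,.08))
print('hole',plane('scene',278.75,236.75,.08),plane('side',306,246.5,.08))
print('handletop',plane('scene',235,238,.125),plane('side',291.5,266,.125))
print('knob',plane('scene',276,197.5,.125),plane('side',277,216,.125))
m=[]
for n,(x0,y0,x1,y1) in (('scene',(225,185,325,265)),('side',(255,200,355,290))):
    m.append(cv2.resize(np.load(n+'.npz')['im'][y0:y1,x0:x1],(400*1,320 if n=='scene' else 360),interpolation=cv2.INTER_CUBIC))
m[0]=np.vstack([m[0],np.zeros((40,400,3),np.uint8)])
cv2.imwrite('pics/crop2.png',cv2.resize(np.hstack(m),None,fx=1,fy=1)[:,:,::-1])
E
```

```text
tip [ 0.6133871  -0.05420471  0.088     ] [ 0.61796415 -0.05736679  0.088     ] (array([ 0.61663085, -0.06021427,  0.0927025 ]), [np.float64(0.0013963247672903808), np.float64(0.001396324767290561)])
cross [ 0.61422208 -0.05521828  0.08      ] [ 0.61891417 -0.05989648  0.08      ]
hole [ 0.56762555 -0.08370259  0.08      ] [ 0.57028715 -0.08515099  0.08      ]
handletop [ 0.52034195 -0.17581656  0.125     ] [ 0.52097189 -0.17579954  0.125     ]
knob [ 0.51576171 -0.01894064  0.125     ] [ 0.51608776 -0.02235015  0.125     ]
```

View pics/crop2.png

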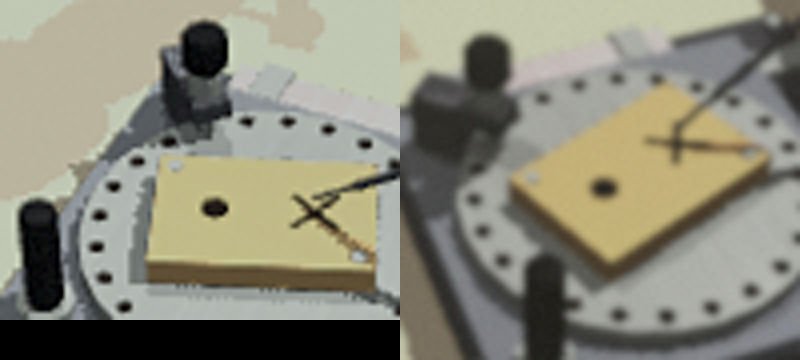

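Scene crop: hole (278.8,237), cross (304,238), needle tip (303,234). Side crop: hole (305.8,247), cross (323.8,236.5), tip (324,232). The needle tip hangs from the far post, so it is the right pointer. The cross starts almost under it. The handle is at about (0.5205,-0.176) and the knob at about (0.516,-0.021).

I'll turn to yaw π while lifting, then travel over.

```bash
python3 -m creep '[[[0,0,-0.03],-0.132],[[0,0,-0.03],-0.132]]' 0.0854 60; python3 -m creep '[[[-0.04,-0.03,0],0],[[-0.04,-0.03,0],0],[[-0.035,-0.035,0],0],[[-0.035,-0.035,0],0],[[-0.03,-0.04,0],0],[[-0.03,-0.04,0],0],[[-0.03,-0.04,0],0],[[-0.02,-0.04,0],0]]'; python3 -m creep '[[[-0.02,-0.045,0],0],[[-0.02,-0.045,0],0],[[0,-0.045,0],0],[[0,-0.045,0],0],[[0,-0.045,0],0],[[0,-0.045,0],0]]'
```

```text
time: 0.35
position: [0.1698, 0.6265, 0.3016]
eef_rot: [-3.138, -0.001, -3.137]
wrist_force: [-0.5, 0.4, 0.8]
opening: 1.002
grasp_force: 0.0
time: 1.15
position: [0.4318, 0.3348, 0.3021]
eef_rot: [-3.141, 0.001, 3.139]
wrist_force: [0.5, -0.2, 0.5]
opening: 0.997
grasp_force: 0.0
time: 1.75
position: [0.4692, 0.0653, 0.3022]
eef_rot: [-3.142, -0.0, 3.141]
wrist_force: [1.0, 0.4, 0.4]
opening: 0.997
grasp_force: 0.0
```

```bash
python3 -m creep '[[[0,-0.045,0],0],[[0,-0.045,0],0],[[0,-0.045,0.02],0],[[-0.02,-0.04,0.03],0],[[0,0,0],0],[[0,0,0],0]]'
python3 - <<'E'
from h import *
im,d=snap('wrist'); cv2.imwrite('pics/w1.png',im[:,:,::-1]); print(manip.state()['position'])
E
```

```text
time: 2.35
position: [0.4875, -0.1056, 0.2535]
eef_rot: [3.141, -0.002, 3.138]
wrist_force: [0.3, 0.4, 0.1]
opening: 0.999
grasp_force: 0.0
[ 0.48781837 -0.10443553  0.25418328]
```

View pics/w1.png

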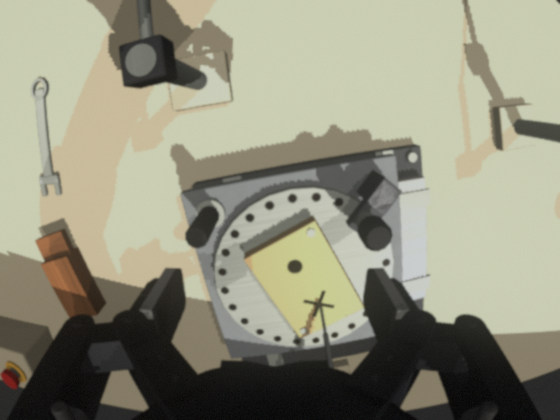

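Wrist picture: handle top at about (199,236), knob top (376,232), hole (295,267), cross (319,302), with the needle coming in from below right to about (319,298).

Run:
```python
from h import *
for k,u,v,h in(('handle',199,236,.125),('knob',376,232,.136),('hole',295,267,.08),('cross',319,302,.08),('tip',319.5,297,.088)): print(k,plane('wrist',u,v,h).round(4))
# base edge line robot side
a=plane('wrist',192,187,.018);b=plane('wrist',415,147,.018);print('yaw',np.degrees(np.arctan2(-(b-a)[0],(b-a)[1])))
im=np.load('wrist.npz')['im']
cv2.imwrite('pics/w1c.png',np.hstack([cv2.resize(im[190:260,170:240],(350,350),interpolation=2),cv2.resize(im[250:320,280:350],(350,350),interpolation=2)])[:,:,::-1])
```

```text
handle [ 0.516  -0.1727  0.125 ]
knob [ 0.5088 -0.0193  0.136 ]
hole [ 0.5698 -0.0845  0.08  ]
cross [ 0.6152 -0.0562  0.08  ]
tip [ 0.6032 -0.0573  0.088 ]
yaw 10.595725343161027
```

View pics/w1c.png

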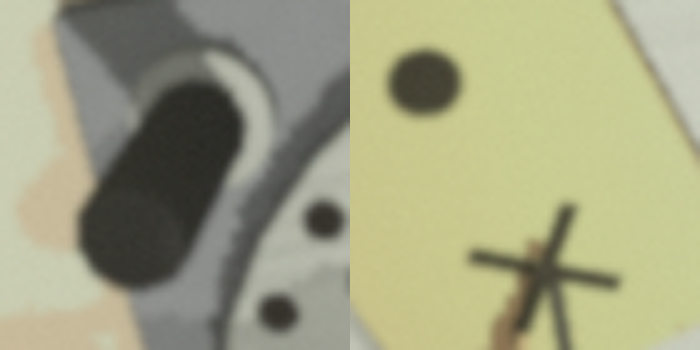

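Run:
```python
from h import *
for k,u,v,h in(('handle',195.8,237.2,.125),('hole',294.6,266,.08),('cross',318.6,303.6,.08),('tip',319,305,.088),('tip2',319,303.5,.088)): print(k,plane('wrist',u,v,h).round(4))
```

```text
handle [ 0.5172 -0.1757  0.125 ]
hole [ 0.5686 -0.0849  0.08  ]
cross [ 0.6174 -0.0565  0.08  ]
tip [ 0.6139 -0.0572  0.088 ]
tip2 [ 0.6119 -0.0574  0.088 ]
```

```bash
python3 -m creep '[[[-0.011,-0.024,0],0],[[-0.01,-0.024,0],0],[[-0.01,-0.0235,0.02],0],[[0,0,0.03],0],[[0,0,0.03],0],[[0,0,0.03],0],[[0,0,0.03],0],[[0,0,0.016],0]]' 0.06; python3 -m creep '[[[0,0,0],0],[[0,0,0],0]]' ; python3 -m creep '[[[0,0,0],0],[[0,0,0],0],[[0,0,0],0],[[0,0,0],0],[[0,0,0],0]]' 0 60
python3 - <<'E'
from h import *
print(manip.state()['position'])
im,d=snap('side'); cv2.imwrite('pics/s2.png',im[:,:,::-1]);im,d=snap('wrist');cv2.imwrite('pics/w2.png',im[:,:,::-1])
E
```

```text
time: 3.2
position: [0.5187, -0.174, 0.0972]
eef_rot: [3.14, -0.002, -3.139]
wrist_force: [0.4, 0.7, -0.3]
opening: 0.702
grasp_force: 0.0
time: 3.4
position: [0.5198, -0.1754, 0.0993]
eef_rot: [3.141, 0.001, -3.14]
wrist_force: [0.6, 0.8, 0.1]
opening: 0.704
grasp_force: 0.0
time: 3.9
position: [0.5199, -0.176, 0.0998]
eef_rot: [3.141, 0.002, 3.141]
wrist_force: [-1.1, 2.5, 6.1]
opening: 0.241
grasp_force: 58.4
[ 0.51992224 -0.17596031  0.09981384]
```

View pics/w2.png

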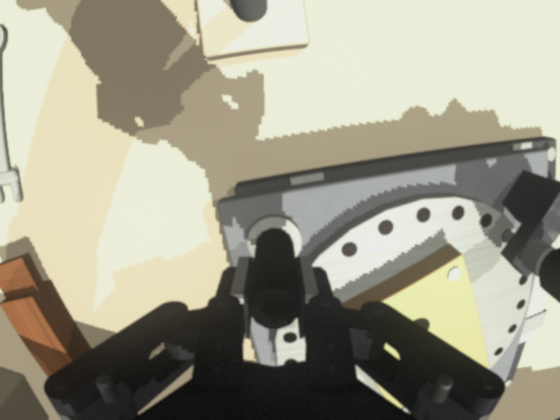

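The wrist picture shows the handle gripped between the pads at (275,270), opening 22 mm. Next I'll slide the carriage about +46, +28 mm in world x, y.

```bash
python3 -m creep '[[[-0.006,0.004,0],0],[[-0.008,0.005,0],0],[[-0.008,0.005,0],0],[[-0.008,0.005,0],0],[[-0.008,0.005,0],0],[[-0.008,0.004,0],0],[[0,0,0],0],[[0,0,0],0]]'
python3 - <<'E'
from h import *
m=[]
for n,(x0,y0,x1,y1) in (('scene',(265,200,345,275)),('side',(290,190,370,265))):
    im,d=snap(n); m.append(cv2.resize(im[y0:y1,x0:x1],(400,375),interpolation=2))
cv2.imwrite('pics/c3.png',np.hstack(m)[:,:,::-1]); print(manip.state()['position'])
E
```

```text
time: 4.8
position: [0.5671, -0.15, 0.0998]
eef_rot: [-3.139, 0.005, 3.14]
wrist_force: [3.4, -3.9, 5.9]
opening: 0.244
grasp_force: 59.7
[ 0.56708912 -0.14998299  0.09984618]
```

View pics/c3.png

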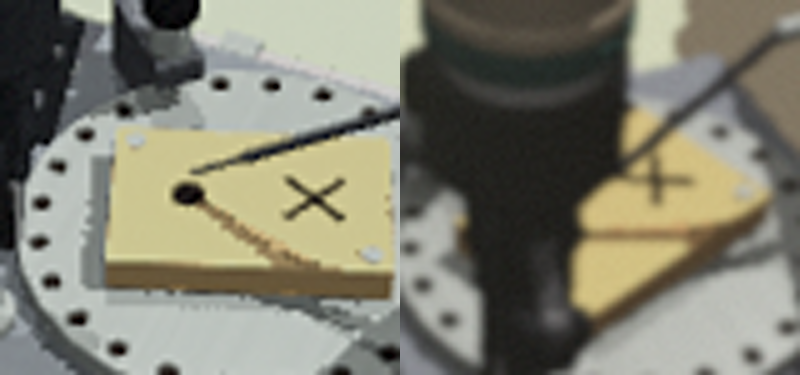

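The scene half shows the tip at (302.6,234.2) and the hole at (302.2,238.4). In the side half the arm hides the hole. I'll compute what offset is left.

Run:
```python
from h import *
im=np.load('scene.npz')['im'].astype(int)
t=plane('scene',302.6,234.2,.088);h=plane('scene',302.2,238.4,.08);c=plane('scene',327.6,239.4,.08)
print(t,h,c,'tip-hole',t-h,c-h)
# hole centroid
g=im.sum(2)[231:245,294:312]; m=(g<200);y,x=np.nonzero(m); print(x.mean()+294,y.mean()+231,m.sum()); print(g[::,::].clip(0,999))
# where a point 8mm below the tip would appear
C=manip.camera_params('scene');p=np.array([t[0],t[1],.08,1]);q=(np.array(C['camera_from_world'])@p)[:3];print(C['intrinsics']@q/q[2])
```

```text
[ 0.61167491 -0.0542031   0.088     ] [ 0.61382766 -0.05892795  0.08      ] [ 0.66221983 -0.03016343  0.08      ] tip-hole [-0.00215275  0.00472485  0.008     ] [4.83921673e-02 2.87645272e-02 1.11022302e-16]
302.8181818181818 238.3181818181818 22
[[547 545 543 543 547 546 547 546 545 547 548 551 556 559 560 566 484 412]
 [550 547 544 546 546 543 544 547 549 551 560 562 478 454 371 325 236 223]
 [546 549 546 549 547 544 544 548 555 477 449 361 237 196 286 288 486 523]
 [546 545 547 549 546 549 550 552 501 305 247 290 388 500 530 524 549 554]
 [548 546 548 549 551 552 559 566 562 536 532 534 538 553 553 551 549 546]
 [546 545 548 543 551 565 468 355 326 360 415 545 561 549 544 550 549 546]
 [544 548 547 547 560 432 232  92  68 126 175 398 541 552 547 543 546 548]
 [546 545 547 549 567 331  78  50  70  77  44 156 527 555 549 547 547 544]
 [546 547 547 549 568 315  53  85  76  30   3 151 539 563 550 546 545 547]
 [547 546 547 550 559 455 272 106  63  59 170 195 341 537 559 555 551 545]
 [547 545 544 548 552 543 528 531 449 519 406 339 340 361 489 551 558 551]
 [546 547 544 546 547 551 554 559 541 559 536 537 414 342 337 358 488 553]
 [548 547 547 546 544 546 543 546 551 550 554 557 539 411 347 340 332 353]
 [546 547 546 545 548 545 547 546 548 548 545 551 554 536 537 418 347 338]]
[302.53242559 236.78912006   1.        ]
```

```bash
python3 - <<'E'
from h import *
def g(n,t,c): print(n,(plane(n,*t,.088)-plane(n,*c,.08))[:2].round(4))
g('scene0',(302.7,234.1),(303.85,237.6)); g('side0',(323.6,231.8),(323.4,236.1))
g('sceneNow',(302.7,234.1),(302.4,238.1))
C=manip.camera_params('side');print()
# hole->cross vector in side0
print((plane('side',323.4,236.1,.08)-plane('side',305.4,246.6,.08))[:2],(plane('scene',303.85,237.6,.08)-plane('scene',278.4,236.6,.08))[:2])
E
sed -n 1,1p /dev/null
```

```text
Traceback (most recent call last):
  File "h.py", line 17, in plane
    o,d=ray(n,u,v); return o+d*(h-o[2])/d[2]
        ~~~^^^^^^^
  File "h.py", line 8, in ray
    c=manip.camera_params(n);K=c['intrinsics']; K=np.array(K)
ValueError: cameras: scene, side, wrist
```

Run:
```python
from h import *
def g(n,t,c): print(n,(plane(n,*t,.088)-plane(n,*c,.08))[:2].round(4))
g('scene',(302.7,234.1),(303.85,237.6)); g('side',(323.6,231.8),(323.4,236.1))
g('scene',(302.7,234.1),(302.4,238.1))
print((plane('side',323.4,236.1,.08)-plane('side',305.4,246.6,.08))[:2],(plane('scene',303.85,237.6,.08)-plane('scene',278.4,236.6,.08))[:2])
```

```text
scene [-0.0038  0.0009]
side [0.0015 0.0056]
scene [-0.002   0.0041]
[0.04745451 0.02545594] [0.04879545 0.02900383]
```

Best estimate of what is left is about (-2,+3) mm. I'll correct that, hold, then release and check from straight overhead with the wrist camera.

```bash
python3 -m creep '[[[0.001,0.002,0],0],[[0.001,0.0012,0],0],[[0,0,0],0],[[0,0,0],0],[[0,0,0],0],[[0,0,0],0],[[0,0,0],0],[[0,0,0],0]]'; python3 -m creep '[[[0,0,0],0],[[0,0,0],0],[[0,0,0],0],[[0,0,0],0]]' 0.06; python3 -m creep '[[[0,0,-0.03],0],[[0,0,-0.04],0],[[0,0,-0.04],0],[[0,0,-0.04],0],[[-0.04,0.03,-0.03],0],[[-0.04,0.03,0],0],[[-0.04,0.03,0],0],[[0,0,0],0]]';python3 -m creep '[[[0,0,0],0],[[0,0,0],0]]'
python3 - <<'E'
from h import *
im,d=snap('wrist'); c=manip.camera_params('wrist');T=np.array(c['T_tool_cam']);st=np.load('wrist.npz')
W=np.eye(4);W[:3,:3]=R.from_euler('xyz',st['r']).as_matrix();W[:3,3]=st['p'];M=np.linalg.inv(W@T)
p=M@np.array([.6145,-.0565,.088,1]);K=c['intrinsics'];t=np.arctan2(np.hypot(p[0],p[1]),p[2]);e=p[:2]/np.hypot(p[0],p[1])*t*K[0,0]+K[:2,2];print(e)
u,v=e.astype(int);u=max(u,40);v=max(v,40)
cv2.imwrite('pics/w4.png',cv2.resize(im[v-40:v+40,u-50:u+50],(800,600*80*100//(75*100) if 0 else 640),interpolation=2)[:600][:,:,::-1]);print(u,v)
E
```

```text
time: 5.7
position: [0.5656, -0.1462, 0.0999]
eef_rot: [-3.14, 0.006, 3.141]
wrist_force: [3.4, -1.9, 5.4]
opening: 0.238
grasp_force: 59.7
time: 6.1
position: [0.5623, -0.145, 0.0981]
eef_rot: [3.141, -0.001, 3.141]
wrist_force: [0.5, 1.1, 0.6]
opening: 0.709
grasp_force: 0.0
time: 6.9
position: [0.6814, -0.0513, 0.2727]
eef_rot: [3.136, 0.002, -3.133]
wrist_force: [-0.6, 1.0, -0.4]
opening: 0.701
grasp_force: 0.0
time: 7.1
position: [0.6763, -0.061, 0.2736]
eef_rot: [-3.141, -0.002, 3.14]
wrist_force: [-0.4, -1.4, -0.2]
opening: 0.702
grasp_force: 0.0
[279.53457304 126.67938101]
279 126
```

View pics/w4.png

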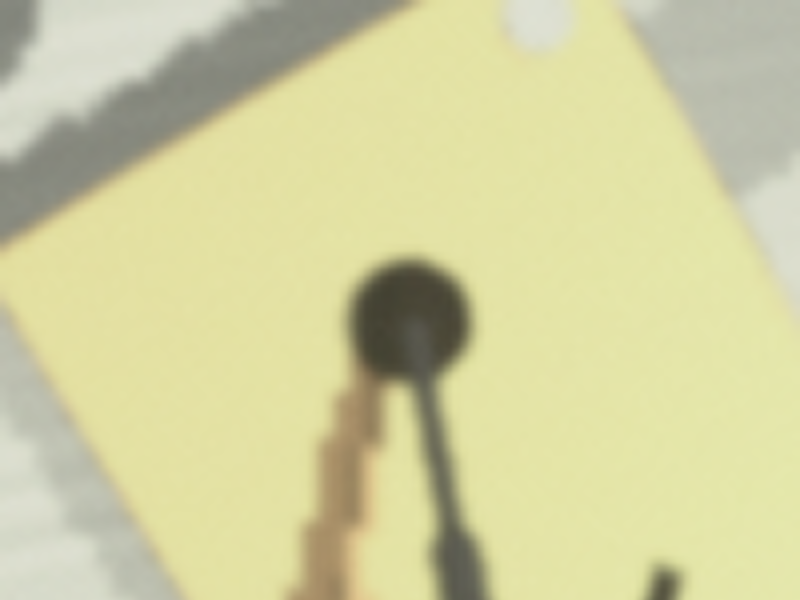

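The crop shows the needle tip at (411,320), right on the hole centre at (410,320), in full-image pixels about (279.8,125.5). Now I'll compute the residual and the hole-to-cross move.

Run:
```python
from h import *
t=plane('wrist',279.8,125.5,.088);h=plane('wrist',279.75,125.5,.08);print('tip-hole',(t-h)[:2],t,h)
im=np.load('wrist.npz')['im']; cv2.imwrite('pics/w4full.png',cv2.resize(im[70:220,220:370],(600,600),interpolation=2)[:,:,::-1])
print(manip.state()['time'])
```

```text
tip-hole [-3.71048840e-04 -8.23646492e-05] [ 0.61334268 -0.05624243  0.088     ] [ 0.61371373 -0.05616006  0.08      ]
7.15
```

View pics/w4full.png

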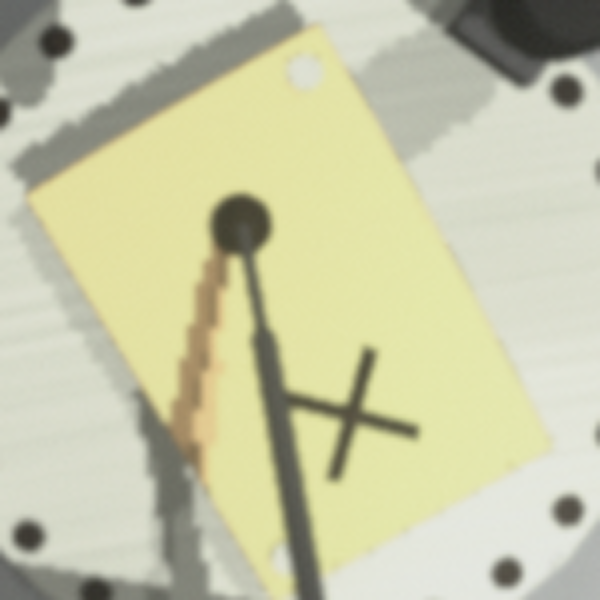

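The fuller crop shows the cross centre at (352,412), full-image (307.6,172.6), clear of the needle. The hole has now stood under the tip for more than 1 s. I'll compute the vector, then go back and regrip by reversing the rows.

```bash
python3 - <<'E'
from h import *
print((plane('wrist',307.6,172.6,.08)-plane('wrist',279.75,125.5,.088))[:2])
E
python3 -m creep '[[[0.04,-0.03,0],0],[[0.04,-0.03,0],0],[[0.04,-0.03,0.03],0],[[0,0,0.04],0],[[0,0,0.04],0],[[0,0,0.04],0],[[0,0,0.03],0],[[0,0,0],0]]'; python3 -m creep '[[[0,0,0],0],[[0,0,0],0],[[0,0,0],0],[[0,0,0],0],[[0,0,0],0]]' 0 60
```

```text
[0.04832803 0.02867224]
time: 7.95
position: [0.5591, -0.1458, 0.0953]
eef_rot: [3.14, -0.008, 3.139]
wrist_force: [-1.3, 0.4, -0.3]
opening: 0.701
grasp_force: 0.0
time: 8.45
position: [0.5643, -0.1462, 0.1008]
eef_rot: [-3.14, 0.004, 3.14]
wrist_force: [-1.3, -0.7, 6.7]
opening: 0.242
grasp_force: 58.4
```

```bash
python3 -m creep '[[[0.006,-0.004,0],0],[[0.008,-0.005,0],0],[[0.009,-0.005,0],0],[[0.009,-0.005,0],0],[[0.009,-0.005,0],0],[[0.007,-0.005,0],0],[[0,0,0],0],[[0,0,0],0]]'; python3 -m creep '[[[0,0,0],0],[[0,0,0],0],[[0,0,0],0],[[0,0,0],0],[[0,0,0],0],[[0,0,0],0],[[0,0,0],0],[[0,0,0],0]]'; python3 -m creep '[[[0,0,0],0],[[0,0,0],0],[[0,0,0],0],[[0,0,0],0]]' 0.06; python3 -m creep '[[[0,0,-0.03],0],[[0,0,-0.04],0],[[0,0,-0.04],0],[[0,0,-0.04],0],[[-0.04,0.03,-0.03],0],[[-0.04,0.03,0],0],[[-0.04,0.03,0],0],[[-0.04,0.03,0],0]]';python3 -m creep '[[[0,0,0],0],[[0,0,0],0],[[0,0,0],0]]'
python3 - <<'E'
from h import *
im,d=snap('wrist'); c=manip.camera_params('wrist');T=np.array(c['T_tool_cam']);st=np.load('wrist.npz')
W=np.eye(4);W[:3,:3]=R.from_euler('xyz',st['r']).as_matrix();W[:3,3]=st['p'];M=np.linalg.inv(W@T)
p=M@np.array([.6133,-.0562,.088,1]);K=c['intrinsics'];t=np.arctan2(np.hypot(p[0],p[1]),p[2]);e=p[:2]/np.hypot(p[0],p[1])*t*K[0,0]+K[:2,2];print(e)
u,v=e.astype(int); cv2.imwrite('pics/w5.png',cv2.resize(im[v-35:v+35,u-40:u+40],(640,560),interpolation=2)[:,:,::-1]);print(u-40,v-35)
E
```

```text
time: 9.25
position: [0.5159, -0.1742, 0.1007]
eef_rot: [3.142, 0.003, 3.141]
wrist_force: [-1.3, 1.1, 11.0]
opening: 0.24
grasp_force: 59.9
time: 10.05
position: [0.5159, -0.1741, 0.1007]
eef_rot: [-3.142, 0.003, 3.141]
wrist_force: [-1.7, 1.9, 11.4]
opening: 0.244
grasp_force: 59.9
time: 10.45
position: [0.515, -0.1744, 0.0985]
eef_rot: [-3.141, 0.0, 3.141]
wrist_force: [1.1, -0.0, 0.7]
opening: 0.706
grasp_force: 0.0
time: 11.25
position: [0.6707, -0.0575, 0.2746]
eef_rot: [-3.142, 0.0, 3.14]
wrist_force: [0.6, -1.0, 0.0]
opening: 0.701
grasp_force: 0.0
time: 11.55
position: [0.6683, -0.0603, 0.2738]
eef_rot: [-3.14, -0.002, 3.139]
wrist_force: [0.8, -0.5, -0.3]
opening: 0.701
grasp_force: 0.0
[279.17308176 133.48597218]
239 98
```

View pics/w5.png

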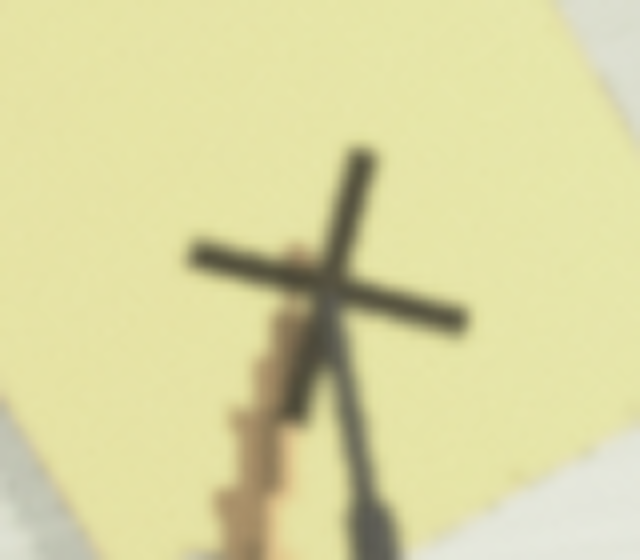

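In the crop the cross centre is at (328,287) and the needle tip at about (328,288), so they coincide within 1 mm. The carriage stood there from 9.3 s to 11.6 s. Next I'll locate the knob from depth, without another picture.

Run:
```python
from h import *
snap('wrist');snap('scene');snap('side')
for n in('wrist','scene','side'):
    z=np.load(n+'.npz');d=z['d'];P=[]
    for v in range(0,420):
        for u in range(0,560):
            if d[v,u]>0.05:
                pass
    c=manip.camera_params(n);K=c['intrinsics'];v,u=np.nonzero(d>.05);zz=d[v,u];a=np.stack([(u-K[0,2])/K[0,0],(v-K[1,2])/K[1,1]])
    if n=='wrist':
        r=np.linalg.norm(a,axis=0)+1e-9;X=np.vstack([a/r*np.tan(r)*zz,zz,0*zz+1])
        W=np.eye(4);W[:3,:3]=R.from_euler('xyz',z['r']).as_matrix();W[:3,3]=z['p'];T=W@c['T_tool_cam']
    else: X=np.vstack([a*zz,zz,0*zz+1]);T=np.linalg.inv(c['camera_from_world'])
    X=(T@X)[:3].T
    for k,(x,y,h) in dict(knob=(.512,-.019,.136),handle=(.515,-.175,.125)).items():
        s=X[(np.hypot(X[:,0]-x,X[:,1]-y)<.035)&(np.abs(X[:,2]-h)<.006)]
        if len(s)>5: print(n,k,len(s),s.mean(0).round(4),((s.min(0)+s.max(0))/2).round(4),np.ptp(s,axis=0).round(4))
print(manip.state()['position'],manip.state()['time'])
```

```text
wrist knob 789 [ 0.5128 -0.0166  0.1359] [ 0.5115 -0.0155  0.1345] [0.0281 0.0282 0.0089]
wrist handle 411 [ 0.5161 -0.1733  0.1249] [ 0.5158 -0.1742  0.1234] [0.0206 0.0211 0.0085]
scene knob 85 [ 0.5117 -0.0187  0.1357] [ 0.5101 -0.0176  0.1354] [0.0261 0.0247 0.0104]
scene handle 69 [ 0.5149 -0.1763  0.1244] [ 0.5145 -0.1749  0.1233] [0.0209 0.0218 0.0086]
side knob 89 [ 0.5132 -0.0203  0.1351] [ 0.5133 -0.0183  0.134 ] [0.026  0.0246 0.0077]
side handle 84 [ 0.5167 -0.178   0.1243] [ 0.517  -0.1761  0.1232] [0.0206 0.0205 0.0077]
[ 0.66874698 -0.06017256  0.27464416] 11.75
```

```bash
python3 -m creep '[[[0.04,0.012,0],0],[[0.04,0.012,0],0],[[0.04,0.01,0],0],[[0.036,0.01,0.02],0],[[0,0,0.03],0],[[0,0,0.03],0],[[0,0,0],0],[[0,0,0],0]]'; python3 -m creep '[[[0,0,0],0],[[0,0,0],0]]'
```

```text
time: 12.55
position: [0.5135, -0.0152, 0.1947]
eef_rot: [-3.141, -0.0, 3.14]
wrist_force: [-0.4, 0.6, 0.2]
opening: 0.703
grasp_force: 0.0
time: 12.75
position: [0.5145, -0.0149, 0.1955]
eef_rot: [3.142, 0.003, 3.14]
wrist_force: [0.7, 0.4, 0.8]
opening: 0.706
grasp_force: 0.0
```

```bash
python3 -m creep '[[[0.002,-0.0015,0.02],0],[[0,0,0.02],0],[[0,0,0.02],0],[[0,0,0.02],0],[[0,0,0],0],[[0,0,0],0],[[0,0,0],0]]'; python3 -m creep '[[[0,0,0],0],[[0,0,0],0],[[0,0,0],0],[[0,0,0],0],[[0,0,0],0],[[0,0,0],0]]' 0 70
```

```text
time: 13.45
position: [0.5125, -0.0162, 0.1154]
eef_rot: [3.142, 0.002, 3.141]
wrist_force: [-0.3, 0.2, -0.2]
opening: 0.702
grasp_force: 0.0
time: 14.05
position: [0.5121, -0.0157, 0.1153]
eef_rot: [3.141, 0.002, 3.141]
wrist_force: [-1.6, 1.9, 6.9]
opening: 0.306
grasp_force: 68.4
```

```bash
python3 -m creep '[[[0,0,-0.003],0],[[0,0,-0.003],0],[[0,0,-0.003],0],[[0,0,-0.003],0],[[0,0,-0.002],0],[[0,0,-0.001],0],[[0,0,0],0],[[0,0,0],0]]' - 100; python3 -m creep '[[[0,0,0],0],[[0,0,0],0]]'
```

```text
time: 14.85
position: [0.5111, -0.0159, 0.1289]
eef_rot: [3.141, -0.001, 3.141]
wrist_force: [3.7, 2.6, -14.3]
opening: 0.298
grasp_force: 98.9
time: 15.05
position: [0.5111, -0.0159, 0.129]
eef_rot: [3.141, -0.001, 3.141]
wrist_force: [3.3, 2.5, -14.5]
opening: 0.299
grasp_force: 98.9
```

```bash
python3 -m creep '[[[0,0,-0.001],0],[[0,0,-0.001],0],[[0,0,0],0],[[0,0,0],0],[[0,0,0],0],[[0,0,0],0]]'
python3 - <<'E'
from h import *
n='scene';snap(n);z=np.load(n+'.npz');d=z['d'];c=manip.camera_params(n);K=c['intrinsics'];v,u=np.nonzero(d>.05);zz=d[v,u]
X=(np.linalg.inv(c['camera_from_world'])@np.vstack([(u-K[0,2])/K[0,0]*zz,(v-K[1,2])/K[1,1]*zz,zz,0*zz+1]))[:3].T
s=X[(np.hypot(X[:,0]-.516,X[:,1]+.174)<.035)&(np.abs(X[:,2]-.125)<.006)];print('handle',s.mean(0) if len(s) else 0)
g=z['im'].astype(int).sum(2)[225:250,290:316];print(g)
E
```

```text
time: 15.65
position: [0.5094, -0.0162, 0.1297]
eef_rot: [-3.141, -0.005, 3.141]
wrist_force: [2.9, 1.1, -25.7]
opening: 0.296
grasp_force: 100.5
handle [ 0.5132793  -0.17772527  0.12430146]
[[492 531 538 534 542 544 545 532 536 539 540 539 542 534 539 540 533 531
  532 542 542 542 543 528 527 523]
 [477 526 538 537 538 538 536 536 537 536 537 539 536 536 537 540 537 537
  538 537 536 534 536 540 537 538]
 [478 531 541 537 535 535 539 538 539 539 539 534 538 534 535 538 540 536
  537 540 536 541 538 537 536 543]
 [476 525 539 538 539 537 539 536 535 537 538 537 538 537 538 538 539 538
  538 537 537 538 539 540 545 550]
 [522 538 539 540 539 537 537 537 538 538 538 537 537 536 536 538 535 538
  538 541 540 544 546 559 470 450]
 [532 543 539 539 537 539 538 538 537 538 538 536 535 539 536 537 537 538
  539 543 547 554 505 399 273 241]
 [495 495 533 543 538 538 544 546 541 539 539 537 538 540 540 543 545 552
  554 558 478 405 289 158 102  90]
 [481 481 491 532 539 545 441 467 540 545 540 536 542 544 550 558 475 448
  370 318 227 216 275 304 301 283]
 [483 479 478 529 542 552 320 209 380
[... 1116 characters left out ...]
50 532 403
  337 329 327 344 520 547 543 541]
 [483 480 484 481 483 476 533 542 537 542 539 539 539 541 541 540 546 527
  529 405 346 335 484 505 541 545]
 [483 481 482 481 483 480 531 542 537 537 538 540 537 539 539 539 539 543
  552 416 350 351 386 338 476 502]
 [483 483 481 480 483 481 489 532 540 537 540 537 539 540 541 538 536 539
  543 522 524 474 377 339 326 462]
 [482 484 483 482 484 483 477 530 541 539 538 539 538 537 539 539 541 540
  538 544 470 539 553 422 337 326]
 [483 482 482 481 484 483 477 530 542 542 541 541 538 539 540 540 540 538
  539 542 535 569 583 560 437 340]
 [492 492 489 488 487 484 481 535 548 541 544 543 540 545 542 543 543 539
  539 542 544 561 462 497 526 524]]
```

The plunger is at its stop, as the force rose to 26 N. The carriage drifted about 2.5 mm in -x, so I'll nudge it back while holding.

```bash
python3 -m creep '[[[-0.001,0,0],0],[[-0.001,0,0],0],[[-0.001,0,0],0],[[0,0,0],0],[[0,0,0],0],[[0,0,0],0]]'
python3 - <<'E'
from h import *
n='scene';snap(n);z=np.load(n+'.npz');d=z['d'];c=manip.camera_params(n);K=c['intrinsics'];v,u=np.nonzero(d>.05);zz=d[v,u]
X=(np.linalg.inv(c['camera_from_world'])@np.vstack([(u-K[0,2])/K[0,0]*zz,(v-K[1,2])/K[1,1]*zz,zz,0*zz+1]))[:3].T
s=X[(np.hypot(X[:,0]-.516,X[:,1]+.174)<.035)&(np.abs(X[:,2]-.125)<.006)];print('handle',s.mean(0) if len(s) else 0)
print(z['im'].astype(int).sum(2)[231:243,295:311])
E
```

```text
time: 16.3
position: [0.5105, -0.0161, 0.1297]
eef_rot: [3.141, -0.008, 3.141]
wrist_force: [-4.2, 2.1, -26.2]
opening: 0.295
grasp_force: 100.4
handle [ 0.51404598 -0.17779533  0.1242605 ]
[[537 541 542 542 539 539 536 539 539 539 544 546 551 553 560 478]
 [540 548 495 534 546 540 538 542 543 552 559 474 449 369 320 229]
 [544 399 251 377 533 553 547 548 476 451 372 245 208 192 264 480]
 [549 521 361 198 318 464 542 503 314 214 121  57 272 490 517 545]
 [537 547 533 368 150 204 461 544 401 157  23 257 498 547 547 538]
 [535 546 548 533 456 267 240 319 223 290 494 525 543 541 537 537]
 [491 533 546 559 564 357 105  69 171 509 561 552 541 540 539 537]
 [479 541 564 460 338 173 164 189 117 318 473 549 550 544 538 539]
 [491 433 339 199 273 485 527 403 214  80 210 392 534 547 540 541]
 [435 245  65 253 492 548 556 538 528 347 114 119 374 531 545 539]
 [473 425 497 523 544 543 542 545 558 410 333 216 177 475 550 550]
 [483 521 545 544 544 540 540 540 542 527 530 392 326 323 349 485]]
```

```bash
python3 -m creep '[[[0,0,0],0],[[0,0,0],0],[[0,0,0],0],[[0,0,0],0]]'; python3 -c "
from cell import manip
print(manip.job_done())"
```

```text
time: 16.75
position: [0.5105, -0.016, 0.1297]
eef_rot: [3.141, -0.008, 3.141]
wrist_force: [-3.9, 2.6, -26.6]
opening: 0.294
grasp_force: 100.4
the job is handed in; nothing more can be done
None
```

I handed the job in at 16.8 s without being shown a verdict: the hole and then the cross each stood within about 1 mm of the tip for over a second, and the plunger is held at its stop with the cross an estimated 1–2 mm off; I viewed 11 pictures, one over the limit of 10.

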